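# Scan the label on the tall stone slab

## Task

Pick the hand scanner up from its charging plate and hold it still for two seconds about 10 cm in front of the bar label on the tall stone slab, level, aimed squarely at the middle of the label. Then stand the scanner upright on the middle of its charging plate again and let go; do not drop it, and do not bump the two slabs.

Things in the scene. Friction and masses are not known exactly. Their poses are not given: they have to be found in the camera images.
- scanner: hand scanner, grey and black, 0.28 kg, standing loose on the charging plate. Origin: centre of its underside; z up; +x is where its nose points. Round foot 68 mm across; black upright grip 30 x 26 mm; on top a level grey flat-sided case 34 mm wide (y), x -50 to 50 mm, z 89 to 125 mm, with a black nose 40 mm wide to x = 66 mm. Grasp the case from above at x = 0, z = 107 mm; its weight hangs below that
- scan_window (a point): middle of the scanner's window, at the tip of the nose: 67 mm ahead (+x) of the scanner's origin and 107 mm above its underside; the scanner looks along +x from here. Its axes are the scanner's
- tall_slab: tall slab: sawn grey stone 110 mm wide (y), 30 mm thick (x), top 235 mm over the bench, fixed upright on a wooden foot 130 mm wide, from 35 mm in front (-x) to 75 mm behind the origin. Origin: on the bench under the middle of the stone; +x points from the labelled face to its back, roughly away from the robot. It may stand left or right of the broad slab
- tall_label (a point): middle of the white paper label with black bars (64 mm wide, 46 mm high) on the front face of the tall slab: 16 mm in front (-x) of the slab's origin, 175 mm above the bench. Its axes are the slab's
- broad_slab: the other slab, low and broad, same stone, not to be scanned: 170 mm wide (y), 30 mm thick, top 150 mm over the bench, a like label 100 mm above the bench; wooden foot 190 mm wide, 35 mm in front (-x) to 75 mm behind the origin. Origin and axes as for the tall slab
- charge_plate: charging plate: flat dark round plate, 124 mm across, fixed to the bench. Origin: centre of its underside, on the bench; its flat top is 8 mm higher. The scanner stands at its middle

How it is judged (in metres and radians):
On the way:
1. the held scanner looks squarely (within 15 degrees) at the label of the tall slab from 50 to 160 mm, its line of sight within 20 mm of the label's middle sideways and in height, steady for 1.5 s (x of tall_label in the frame of scan_window between 0.05 and 0.16 m and y of tall_label in the frame of scan_window between -0.02 and 0.02 m and z of tall_label in the frame of scan_window between -0.02 and 0.02 m and angle between the x axis of scanner and the x axis of tall_slab, either way round below 0.26 rad and x of scan_window in the frame of tall_slab below 0 m and contact force between scanner and the fingers above 0.3 N and linear speed of scanner below 0.03 m/s and angular speed of scanner below 0.2 rad/s), for 1.5 s.
At the end, for the whole second after the job is handed in: the scanner stands upright (within 7 degrees) on the charging plate, its foot within 25 mm of the plate's middle, released and at rest (horizontal distance between scanner and charge_plate below 0.025 m and height (world z) of scanner between 0.004 and 0.013 m and angle between scanner's own z axis and vertical below 0.12 rad and contact force between scanner and the fingers below 0.1 N and linear speed of scanner below 0.02 m/s); the robot touches nothing.
It fails at once if a slab is bumped (more than 3 N) (contact force between any of tall_slab, broad_slab and anything else above 3 N).
It fails at once if the scanner is dropped: more than 25 mm above the plate and not held (contact force between scanner and the fingers below 0.05 N and height (world z) of scanner above 0.033 m).
It also fails if it takes over 51 s, if anything falls off the work surface, if the arm or the gripper's body presses on something with over 40 N, if the wrist force passes 120 N, or if a joint passes its speed limit or range.

## Robot

A 6-joint arm with a two-finger parallel gripper is mounted at the origin on a cart in front of the work surface, level with it; the furniture and walls round the work are solid. World frame = base frame: x ahead of the robot, y to its left, z up, the work surface at z = 0. Lengths are in mm, angles in rad, forces in N, time in s.
With the tool pointing down it reaches from about 350 to 875 mm from the base axis. Payload 4.2 kg.
Tool frame: the origin (TCP) lies at the very end of the fingers, on their centre line; the grasp point (between the pads) lies 19 mm behind it; z points along the fingers, y is the line along which they close (so a half turn about z gives the same grasp; the last joint's range is limited). The gripper opens to 87 mm and grips with 3 to 60 N. Pads are 19 mm wide; open, the fingers measure 117 mm over their backs; the gripper's body (75 mm by 190 mm) begins 51 mm behind the grasp point.
Start: joints at [1.579, 0.385, 0.008, 0, -1.194, -0.259], TCP at [155.08, 605.433, 222.55] pointing down, gripper open.
Joint ranges: [-3.14, 3.14], [-1.21, 2.06], [-1.07, 1.41], [-3.16, 2.05], [-2.99, -0.16], [-3.1, 3.1]. Speed limits (rad/s): [2.79, 2.79, 3.14, 3.14, 3.14, 3.14].

## Interface

Orientations are given as a unit quaternion [w, x, y, z].
In Python, from workcell import ctrl gives the robot as it stands. Calls block until the motion is done:
- ctrl.goto(position, orientation): joint-space move of the TCP to a pose.
- ctrl.line_to(position, rate=150, rot=None): straight line of the TCP; rot=None keeps the orientation; rate is the mean speed in mm/s.
- ctrl.set_joints(angles): joint-space move.
- ctrl.gripper_to(opening, effort=None): finger opening in mm; effort is the grip in N (None keeps the last); returns when the fingers have stopped.
- ctrl.hold(seconds).
- ctrl.ik(position, orientation): joint angles nearest the present ones, or None.
- ctrl.state(): the state.
- ctrl.read_camera(name): name is "scene" or "top" or "wrist"; returns a dict with "color" (384x512x3 uint8, blue, green, red), "fx", "fy", "cx", "cy" (pixels), "world_to_cam" (4x4, takes a point from world to camera coordinates); the wrist camera has in their place "tool_from_camera" (4x4, takes a point from camera to tool coordinates, whose origin is the TCP and whose axes are the flange's). Camera axes: x right, y up, looking along -z (the intrinsics and any distortion apply to the point x, -y, -z); pixel columns grow to the right and rows downward; lengths in mm; the calibration is good to about 2 mm. A picture is of the moment at which its call begins: read the wrist's pose just before it. There is no depth.
A pose or a line that the arm cannot do raises ctrl.IKError and nothing moves.
- ctrl.hand_in(): hands the job in; it is judged then, once.
The state is a dict: "clock": time; "joint_positions": joint angles; "qd": joint speeds; "joint_efforts": joint torques, N m; "tool_pos": TCP position; "orientation": TCP orientation; "ft_force": force on the tool from outside, world axes, zero at the start; "wrist_torque": the same for the moment, N m; "opening": finger opening in mm; "gripper_force": force on a finger pad.
Only numpy, scipy, OpenCV 4.12 (cv2) and the standard library are available. Lean on these libraries where they do the work, as an engineer would, in place of code of your own. Each camera call takes 0.05 s, during which the arm holds its last target. There are 200 camera calls.

## Working session

There is one attempt and no reset: what is moved stays moved. The work goes in short steps, each a Python script; the robot and the scene stay as the last script left them, time stands still between calls to the robot, and variables do not carry over. Pictures are saved under pics/ and viewed, at most 10 in all, crops included, and the job is handed in when it is done.

```bash
mkdir -p pics; cat > h.py <<'E'
import numpy as np, cv2
from workcell import ctrl
from scipy.spatial.transform import Rotation as R
def mat(s):
    T=np.eye(4); q=s["orientation"]; T[:3,:3]=R.from_quat([q[1],q[2],q[3],q[0]]).as_matrix(); T[:3,3]=s["tool_pos"]; return T
def cam(name,save=None):
    s=ctrl.state(); c=ctrl.read_camera(name)
    c["T"]=np.linalg.inv(c["world_to_cam"]) if "world_to_cam" in c else mat(s)@np.array(c["tool_from_camera"])
    if save: cv2.imwrite(f"pics/{save}.png",c["color"])
    return c
def ray(c,u,v):
    d=np.array([(u-c["cx"])/c["fx"],-(v-c["cy"])/c["fy"],-1.]); return c["T"][:3,3],c["T"][:3,:3]@d
def onz(c,u,v,z):
    o,d=ray(c,u,v); return o+d*(z-o[2])/d[2]
def proj(c,P):
    p=np.linalg.inv(c["T"])@np.r_[P,1]; return c["cx"]+c["fx"]*p[0]/-p[2], c["cy"]+c["fy"]*p[1]/p[2]
def down(yaw): # tool z down, tool y axis at angle yaw from world y..: x_tool=(cos,sin), y_tool=(sin,-cos)
    q=(R.from_euler('z',yaw)*R.from_euler('x',np.pi)).as_quat(); return [q[3],q[0],q[1],q[2]]
E
python3 - <<'E'
from h import *
s=ctrl.state(); print(s)
a=cam("scene"); b=cam("top","top")
cv2.imwrite("pics/scene.png",a["color"])
for c in (a,b): print({k:c[k] for k in c if k!="color"})
E
```

```text
{'clock': 0.0, 'joint_positions': array([ 1.57858580e+00,  3.85538907e-01,  6.62031439e-03, -5.32187152e-04,
       -1.19403654e+00, -2.58632444e-01]), 'qd': array([-0.00067782, -0.00123805,  0.00097024,  0.00063055,  0.00096718,
        0.000966  ]), 'joint_efforts': array([ 1.19242750e-04, -3.90671039e+01,  1.87412918e+01,  4.21995431e+00,
        1.10504357e-02, -1.87800865e-04]), 'tool_pos': array([154.94162747, 604.84739121, 221.46320466]), 'orientation': array([ 1.10268683e-03,  9.92132138e-01, -1.25190236e-01, -1.01770089e-04]), 'ft_force': array([-0.35595237,  0.69407211, -0.48207514]), 'wrist_torque': array([ 0.00018473,  0.0035029 , -0.01775613]), 'gripper_force': 0.0, 'opening': 87.10048254099158}
{'fx': 450.2578032275404, 'fy': 450.2578032275404, 'cx': 253.86339537868847, 'cy': 191.13886958451994, 'world_to_cam': array([[ 6.30335987e-01, -7.76087053e-01, -1.91162214e-02,
        -2.90080557e+02],
       [ 4.90239524e-01,  3.78836778e-01,  7.84950893e-01,
        -3.96803587e+02],
       [-6.01948298e-01, -5.04154323e-01,  6.19263002e-01,
        -8.59215145e+02],
       [
[... 533 characters left out ...]
ld_to_cam': array([[ 2.01666929e-02, -9.99538586e-01,  2.27138613e-02,
         3.68055248e+01],
       [ 9.83633567e-01,  2.39040841e-02,  1.78587794e-01,
        -6.04810072e+02],
       [-1.79048345e-01,  1.87405912e-02,  9.83661771e-01,
        -1.04053370e+03],
       [ 0.00000000e+00,  0.00000000e+00,  0.00000000e+00,
         1.00000000e+00]]), 'T': array([[ 2.01666929e-02,  9.83633567e-01, -1.79048345e-01,
         4.07863405e+02],
       [-9.99538586e-01,  2.39040841e-02,  1.87405912e-02,
         7.07461898e+01],
       [ 2.27138613e-02,  1.78587794e-01,  9.83661771e-01,
         1.13070893e+03],
       [ 0.00000000e+00,  0.00000000e+00,  0.00000000e+00,
         1.00000000e+00]])}
```

View pics/top.png

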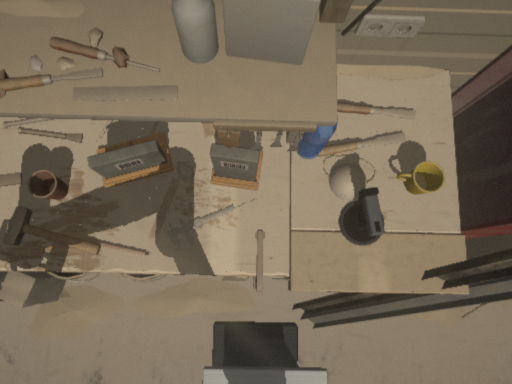

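View pics/scene.png

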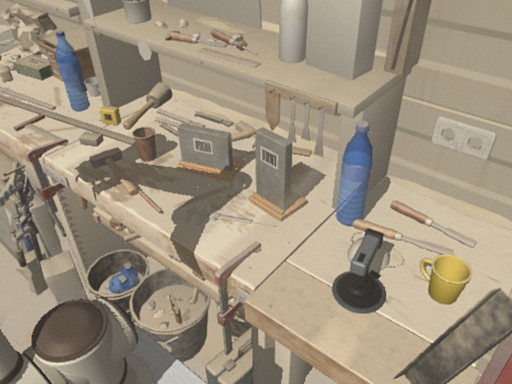

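The top view shows the tall slab at about (236,165), the broad slab at (130,160), and the scanner on its plate at (367,215) with its nose pointing roughly +x. The scene view shows the tall slab at (272,170), with its label at (269,157), and the scanner at (363,270). A shelf overhangs behind the slabs. Next I'll zoom in on both.

```bash
python3 - <<'E'
from h import *
t=cv2.imread("pics/top.png"); s=cv2.imread("pics/scene.png")
def cr(i,u,v): return cv2.resize(i[v:v+75,u:u+100],(400,300),interpolation=cv2.INTER_CUBIC)
m=np.vstack([np.hstack([cr(t,185,130),cr(s,225,125)]),np.hstack([cr(t,320,180),cr(s,315,230)])])
cv2.imwrite("pics/m.png",m)
E
```

```text
(no output)
```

View pics/m.png

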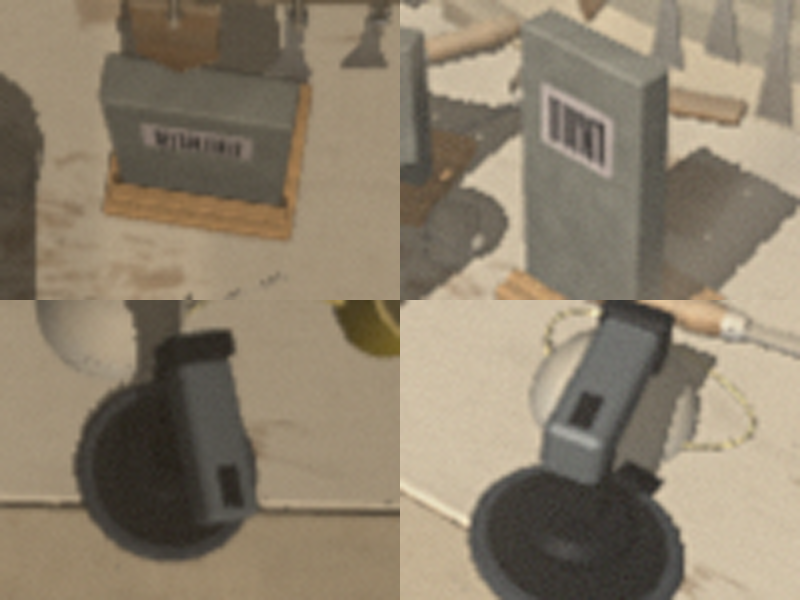

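```bash
cat > m.py <<'E'
from h import *
a=cam("scene"); b=cam("top")
def tri(p,q):
    o1,d1=ray(b,*p); o2,d2=ray(a,*q)
    k=np.linalg.lstsq(np.c_[d1,-d2],o2-o1,rcond=None)[0]
    x1=o1+d1*k[0]; x2=o2+d2*k[1]; return (x1+x2)/2, np.linalg.norm(x1-x2)
tp=lambda x,y:(185+x/4,130+y/4); sp=lambda x,y:(225+(x-400)/4,125+y/4)
st=lambda x,y:(320+x/4,180+(y-300)/4); ss=lambda x,y:(315+(x-400)/4,230+(y-300)/4)
if __name__=="__main__":
    print("label")
    for t,s in [((143,122),(542,83)),((253,142),(612,108)),((147,147),(545,147)),((253,162),(612,178)),]: print(tri(tp(*t),sp(*s)))
    print("slab top front corners"); 
    for t,s in [((105,92),(524,30)),((296,120),(640,84)),((297,85),(667,68))]: print(tri(tp(*t),sp(*s)),onz(b,*tp(*t),235),onz(a,*sp(*s),235))
    print("foot front", onz(b,*tp(106,200),15),onz(b,*tp(290,225),15))
    print("plate",onz(b,*st(165,468),8),onz(a,*ss(577,548),8))
    for n,p in dict(button=(231,485),front=(200,361),rear=(228,517)).items(): print(n,onz(b,*st(*p),133))
    print("shelf front edge top(336,121)~(0,118) tri right corner", tri((336,121),(402,84)) )
E
python3 m.py
```

```text
label
(array([643.87710073, 121.04751317, 197.35414114]), np.float64(1.1915472355799022))
(array([631.92274978,  56.8446919 , 209.27745185]), np.float64(1.8575712880620687))
(array([642.19616774, 119.7102707 , 147.47140042]), np.float64(1.8961102782594843))
(array([632.59745466,  56.02921245, 155.00638409]), np.float64(1.2579258308553662))
slab top front corners
(array([652.65136332, 141.74667733, 226.15522123]), np.float64(2.765413952681345)) [651.24931755 140.08974496 235.        ] [640.02517064 133.13542627 235.        ]
(array([637.03781909,  35.86058651, 233.46204941]), np.float64(4.052826451107183)) [638.09010847  34.44453639 235.        ] [633.20394793  35.57154498 235.        ]
(array([658.57595685,  33.79206283, 234.49449704]), np.float64(1.0900604268581207)) [658.04658969  34.21367851 235.        ] [658.41566719  33.04592295 235.        ]
foot front [635.36475977 153.67768544  15.        ] [621.15169853  28.4151123   15.        ]
plate [ 530.92077571 -254.33948769    8.        ] [ 524.18784087 -261.29327426    8.        ]
button [ 507.87551544 -257.74091013  133.        ]
front [ 583.01174181 -241.38020582  133.        ]
rear [ 488.65441318 -255.26459117  133.        ]
shelf front edge top(336,121)~(0,118) tri right corner (array([ 702.94818952, -146.17241106,  407.21380428]), np.float64(108.78655526569256))
```

```bash
python3 - <<'E'
from h import *
for off in (0,np.pi):
    for P,y in [((522,-256,330),.17),((473,112,160),-.14),((250,400,350),0)]:
        j=ctrl.ik(P,down(y+off)); print(off,P,None if j is None else np.round(j,2))
c=ctrl.read_camera("wrist"); print({k:c[k] for k in c if k!="color"})
E
```

```text
0 (522, -256, 330) [-0.18  0.26  0.09  0.   -1.4   1.92]
0 (473, 112, 160) [ 0.57  0.21 -0.42  0.   -0.95  0.86]
0 (250, 400, 350) [ 1.36  0.05 -0.11  0.   -1.41  0.21]
3.141592653589793 (522, -256, 330) [-0.18  0.26  0.09  0.   -1.4  -1.22]
3.141592653589793 (473, 112, 160) [ 0.57  0.21 -0.42 -0.   -0.95 -2.28]
3.141592653589793 (250, 400, 350) [ 1.36  0.05 -0.11  0.   -1.41 -2.93]
{'fx': 339.37320044937627, 'fy': 339.37320044937627, 'cx': 257.1930115821496, 'cy': 191.04294306165718, 'tool_from_camera': array([[ 6.80717677e-04,  9.57805333e-01,  2.87416912e-01,
         7.88787307e+01],
       [ 9.99999589e-01, -8.24140848e-04,  3.78019169e-04,
        -2.78786727e-01],
       [ 5.98940793e-04,  2.87416536e-01, -9.57805500e-01,
        -1.62376833e+02],
       [ 0.00000000e+00,  0.00000000e+00,  0.00000000e+00,
         1.00000000e+00]])}
```

```bash
python3 - <<'E'
from h import *
ctrl.goto((250,400,350),down(0)); ctrl.goto((440,60,350),down(0)); ctrl.goto((440,-200,350),down(.17))
ctrl.goto((522,-256,300),down(.17))
ctrl.hold(.3); s=ctrl.state(); print(s["clock"],s["tool_pos"])
c=cam("wrist"); np.savez("w.npz",**c)
cv2.imwrite("pics/w.png",cv2.resize(c["color"],(768,576)))
E
```

```text
4.55 [ 521.84300639 -255.4239343   301.49133267]
```

View pics/w.png

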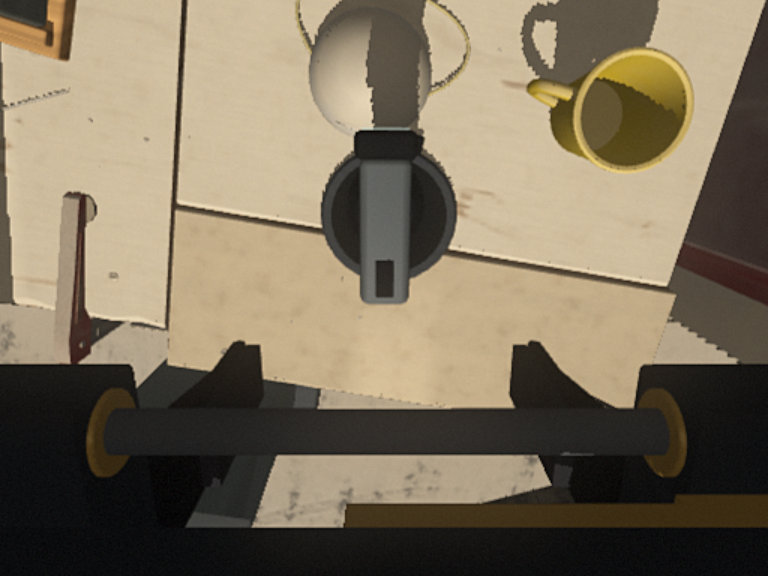

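The wrist view (scale 1.5) shows the scanner case centred on column 386, running from rear edge (384,301) to nose boundary (389,160). The plate's middle is at about (389,215).

```bash
python3 - <<'E'
from h import *
c=dict(np.load("w.npz"))
f=onz(c,388.5/1.5,160/1.5,133); r=onz(c,384.5/1.5,300/1.5,133); p=onz(c,389/1.5,215/1.5,8)
n=onz(c,389/1.5,133/1.5,130)
print(f,r,p,n,np.linalg.norm(f-r),(f+r)/2,np.arctan2(*(f-r)[1::-1]))
yaw=.15
for q in ((525,-255),):
  for x in(-50,50): print(proj(c,np.r_[q[0]+x*np.cos(yaw),q[1]+x*np.sin(yaw),133]))
E
```

```text
[ 584.78671645 -245.9444801   133.        ] [ 492.70915867 -259.26472283  133.        ] [ 532.18726908 -256.28262296    8.        ] [ 600.94187231 -243.45563359  130.        ] 93.03604416056072 [ 538.74793756 -252.60460147  133.        ] 0.14366663249881684
(np.float64(256.5691683235968), np.float64(215.9457778476606))
(np.float64(258.7678017651506), np.float64(117.93177602393827))
```

```bash
python3 - <<'E'
from h import *
x,y,w=534,-253.3,.144
ctrl.goto((x,y,220),down(w))
ctrl.line_to((x,y,140),rate=120); ctrl.line_to((x,y,96),rate=60)
s=ctrl.state(); print(s["clock"],s["tool_pos"],s["ft_force"])
ctrl.gripper_to(30,effort=30); ctrl.hold(.3)
s=ctrl.state(); print(s["clock"],s["tool_pos"],s["ft_force"],s["opening"],s["gripper_force"])
c=cam("wrist","g"); print(ctrl.state()["wrist_torque"])
E
```

```text
6.7167 [ 534.32732052 -253.41963918   96.24054101] [ 0.58160482 -0.18289959  0.02576634]
7.9583 [ 534.00361181 -253.18647314   95.9543334 ] [ 0.23460583  0.92104944 -0.00868525] 33.77182675986321 29.861303227553435
[ 0.36339594 -0.0103868   0.01200584]
```

View pics/g.png

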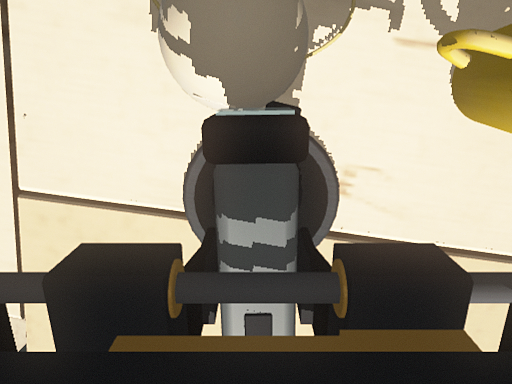

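The case is held between the pads (opening 33.8 mm). The nose spans columns 203–308, with the nose/case boundary near row 163.

```bash
python3 - <<'E'
from h import *
c=cam("wrist"); 
for u,v in ((256,163),(256,115)): 
    p=onz(c,u,v,133); print(p, np.linalg.inv(mat(ctrl.state()))@np.r_[p,1])
x,y,w=534,-253.3,.144
ctrl.line_to((x,y,150),rate=60); ctrl.hold(.3)
s=ctrl.state(); print(s["clock"],s["tool_pos"],s["ft_force"],s["wrist_torque"],s["opening"],s["gripper_force"])
c=cam("wrist","lift"); 
# raise clear and swing to viewing standoff, 100 mm from the label
ctrl.line_to((x-40,y,260),rate=150)
a=-.14; L=np.array([638,88.5,176.]); d=np.array([np.cos(a),np.sin(a)])
P=L[:2]-(100+67)*d; print(P)
ctrl.goto((430,-120,280),down(.0)); ctrl.goto((P[0]-30,P[1],230),down(a)); 
ctrl.hold(.2)
cv2.imwrite("pics/hold.png",np.vstack([np.hstack([cv2.resize(c["color"],(400,300)),cv2.resize(cam("wrist")["color"],(400,300))]),cv2.resize(cam("scene")["color"][100:250,150:350],(800,600))[:300]]))
s=cam("scene","s2"); t=cam("top","t2")
cr=lambda i,u,v: cv2.resize(i["color"][v:v+150,u:u+200],(400,300),interpolation=cv2.INTER_CUBIC)
w2=cam("wrist")["color"]
cv2.imwrite("pics/hold.png",np.vstack([np.hstack([cv2.resize(c["color"],(400,300)),cv2.resize(w2,(400,300))]),np.hstack([cr(t,150,100),cr(s,150,80)])]))
s=ctrl.state(); print(s["clock"],s["tool_pos"],s["opening"],s["gripper_force"],s["ft_force"])
E
```

```text
[ 585.75796061 -244.86190835  133.        ] [ 52.41306307  -0.81865244 -37.01059043   1.        ]
[ 603.24168593 -242.33311468  133.        ] [ 70.07871925  -0.81238387 -37.00960198   1.        ]
9.4083 [ 533.90969876 -253.30504403  149.72360527] [-0.57449432  0.32250978 -4.61114742] [-0.06316442  0.03372704  0.05098   ] 33.52849223911438 29.851741174898052
[472.63392863 111.80370015]
12.4333 [442.7053324  111.43559012 230.14025196] 33.602760183519656 29.85201046277325 [-0.10234127  0.5042259  -4.15623208]
```

View pics/hold.png

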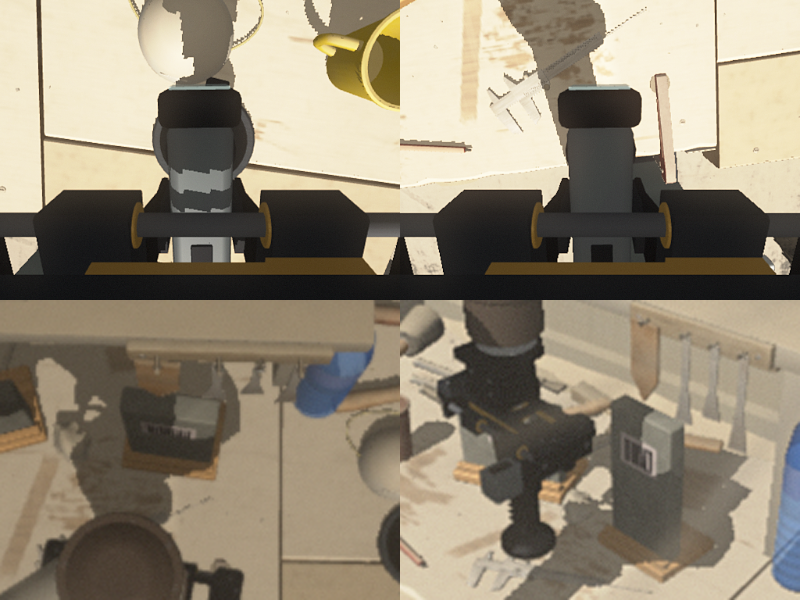

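The first wrist view after the lift and the current one both show the nose edge on the same rows (about 127 of 300), so the scanner hangs level. The slab stands clear ahead of it. I'll hold in front of the label now.

```bash
python3 - <<'E'
from h import *
a=-.14; L=np.array([638,88.5]); d=np.array([np.cos(a),np.sin(a)]); P=L-(100+69)*d
ctrl.line_to((P[0],P[1],156),rate=90); ctrl.hold(.2)
w=cam("wrist"); t=cam("top"); s=cam("scene"); np.savez("s3.npz",**s)
cr=lambda i,u,v: cv2.resize(i["color"][v:v+150,u:u+200],(400,300),interpolation=cv2.INTER_CUBIC)
cv2.imwrite("pics/scan.png",np.hstack([np.vstack([cv2.resize(w["color"],(400,300)),cr(t,150,100)]),np.vstack([cr(s,180,110),cv2.resize(s["color"],(400,300))])]))
for x in (0,60,100,169): print(np.round(proj(s,np.r_[P+x*d,175]),1), np.round(proj(t,np.r_[P+x*d,175]),1))
ctrl.hold(2.3)
s=ctrl.state(); print(s["clock"],s["tool_pos"],s["opening"],s["gripper_force"],s["ft_force"],abs(s["qd"]).max())
E
```

```text
[219.3 185.5] [222.5 237.3]
[237.9 175.2] [226.9 211.4]
[249.7 168.7] [229.9 194.5]
[269.1 158. ] [234.8 165.8]
16.1167 [470.64777789 112.08661316 155.98912132] 33.67446159114756 29.85193557873572 [-0.02346443 -0.40209073 -2.89913014] 0.0012447753765663667
```

View pics/scan.png

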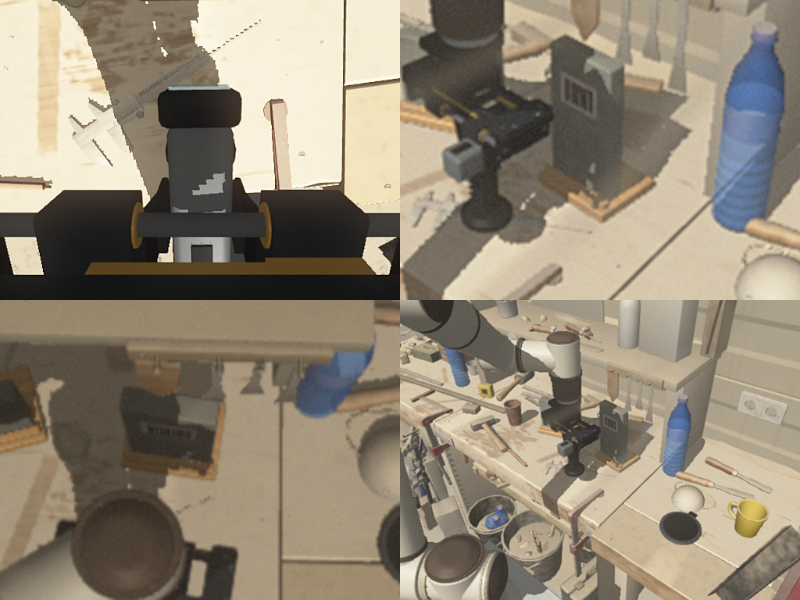

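The scene view matches the model: the label is at about (270,158) against a predicted (269,158), and the scanner axis lies along the predicted line. The hold is done, so I'm going back to the plate and lowering it slowly.

```bash
python3 - <<'E'
from h import *
x,y,w=534,-253.3,.144
ctrl.line_to((440,112,230),rate=120)
ctrl.goto((430,-120,280),down(0)); ctrl.goto((x-40,y,260),down(w)); ctrl.line_to((x,y,150),rate=130)
ctrl.hold(.2); f0=ctrl.state()["ft_force"][2]
ctrl.line_to((x,y,101),rate=60); 
z=101
while z>94.5:
    z-=.7; ctrl.line_to((x,y,z),rate=20); s=ctrl.state()
    if s["ft_force"][2]-f0>3: break
ctrl.hold(.2); s=ctrl.state(); print(z,f0,s["clock"],s["tool_pos"],s["ft_force"],s["wrist_torque"],s["opening"])
c=cam("wrist"); a=cam("scene")
cv2.imwrite("pics/place.png",np.hstack([cv2.resize(c["color"],(400,300)),cv2.resize(a["color"][210:330,290:450],(400,300))]))
E
```

```text
95.39999999999998 -3.907760174444099 22.9417 [ 534.09870614 -253.31101349   95.97534682] [-1.78269531  2.32394638  2.17192199] [ 0.44092686  0.55595288 -0.02621001] 34.05365465773014
```

View pics/place.png

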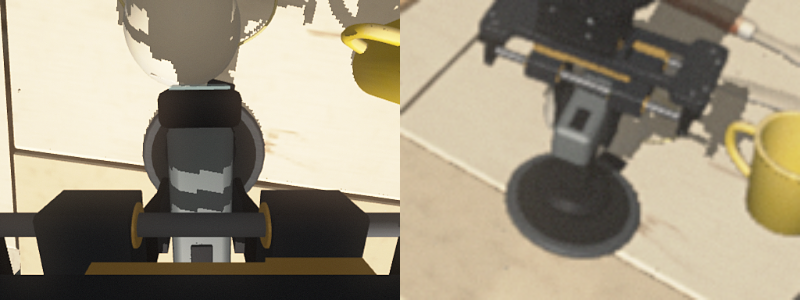

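The scanner is standing on the plate at the original grasp pose, with light contact. I'll open the fingers, retreat and check.

```bash
python3 - <<'E'
from h import *
x,y,w=534,-253.3,.144
ctrl.gripper_to(60); ctrl.gripper_to(87)
ctrl.line_to((x,y,180),rate=80); ctrl.line_to((x,y,300),rate=150); ctrl.hold(.5)
s=ctrl.state(); print(s["clock"],s["tool_pos"],s["ft_force"],s["opening"])
c=cam("wrist"); cv2.imwrite("pics/end.png",cv2.resize(c["color"],(768,576)))
E
```

```text
27.225 [ 533.98460376 -253.27990224  299.89109821] [0.42733521 0.26068476 0.51033705] 87.15247627897764
```

View pics/end.png

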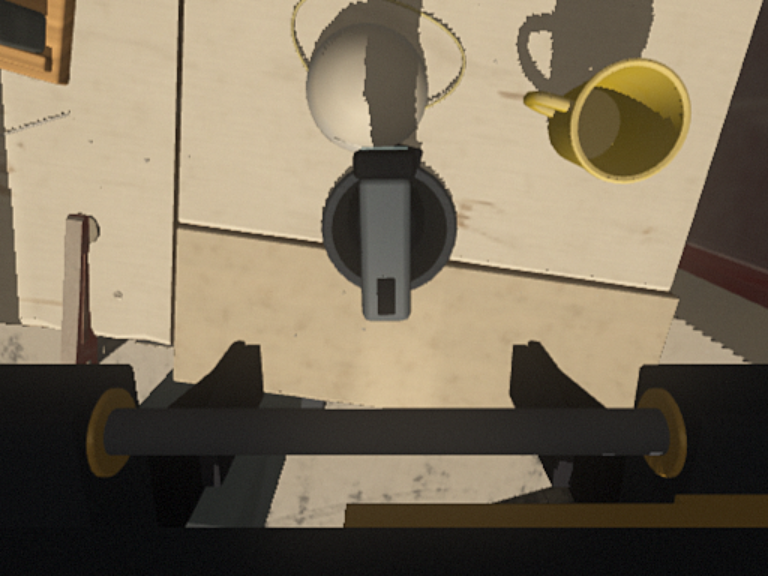

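The scanner stands upright, with its case at (386,250) over the plate at (389,228), in the same position as before the pick. The fingers are clear, so I'm handing in.

```bash
python3 -c "
from workcell import ctrl
print(ctrl.hand_in())"
```

```text
the job is handed in; nothing more can be done
None
```

I held the scanner still for over 2 s about 10 cm in front of the tall slab's label, stood it back on the middle of its plate, let go and handed the job in at about 27 s; the hand-in returned no verdict.

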